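# Set the pewter caddies out by height

### The arm

A 6-joint arm with a two-finger parallel gripper is mounted at the origin on the work surface. World frame = base frame: x ahead of the robot, y to its left, z up, the work surface at z = 0. Lengths are in m, angles in rad, forces in N, time in s.
With the tool pointing down it reaches from about 0.35 to 0.925 m from the base axis. Payload 6.4 kg.
Tool frame: the origin (TCP) lies on the centre line of the jaws, within the pads' length; the fingertips stand 25 mm ahead of it and the grasp point (between the pads) lies 6 mm ahead of it; z points along the fingers, x is the direction in which the jaws open and shut, and the axes are right-handed (so a half turn about z gives the same grasp; the last joint's range is limited). The gripper opens to 94 mm and grips with 3 to 60 N. Pads are 16 mm wide; open, the fingers measure 119 mm over their backs; the gripper's body (75 mm by 177 mm) begins 78 mm behind the grasp point.
Start: joints at [-1.511, 0.245, 1.558, -0, 1.339, -0.174], TCP at [0.151, -0.632, 0.23] pointing down, gripper open.
Joint ranges: [-3.13, 3.13], [-1.02, 2.26], [0.13, 2.54], [-0.95, 4.09], [0.21, 2.88], [-2.74, 2.74]. Speed limits (rad/s): [2.57, 2.57, 3.14, 3.14, 3.14, 3.14].

### API

Orientations are given as a rotation vector (axis times angle).
In Python, from plant import ctrl, eyes gives the robot as it stands. The module is installed in compiled form; this text tells all that it offers.
- The arm moves only by the tool move_arm, never from a script. Its argument "increments" is a list of rows, each an object of numbers: "gripper": the finger opening in m, from 0 to 0.094; "x", "y", "z": the shift along the tool's x, y, z in m; "turn": the turn about the tool's z in rad. In form: [{"gripper": .., "x": .., "y": .., "z": .., "turn": ..}, ...]. A call has exactly 5 rows; each row shifts and turns the commanded pose from where the row before left it, along the tool's axes as they then stand; what a row does not reach is not made up. A row lasts 1/8 s, in which the tool goes at most 62.5 mm and 10.7 degrees, less where a joint would pass 70% of its speed; a pose out of reach is approached as far as the arm can. A call with a gripper value outside its range is refused whole. The fingers move at their own pace and stop on an object; the grip force is fixed at half the most. Time passes only in rows, so rows that do not move let the fingers close, or fill a call up. It gives the time, the measured TCP pose, the force and the opening at its end, in the units of the state.
- ctrl.get_obs(): the state, without advancing time (a new reading comes with each control period).
- eyes.camera(name): name is "side" or "top"; returns a dict with "color" (420x560x3 uint8, blue, green, red), "mtx" (3x3 intrinsics, pixels), "k1" (the pictures are not rectified: a ray, as slopes to the right and down, at radius r is drawn at 1 + k1 r^2 times it, then the intrinsics apply), "rvec" (rotation vector, rad) and "tvec" (3), from world to camera coordinates, as OpenCV has them. Camera axes: x right, y down, z forward; pixel columns grow to the right and rows downward; lengths in m; the calibration is good to about 2 mm. A picture is of the moment at which its call begins. There is no depth.
- ctrl.sign_off(): hands the job in, once; it reports no verdict.
The state is a dict: "clock": time; "joints": joint angles; "dq": joint speeds; "tau": joint torques, N m; "ee_pos": TCP position; "tcp_rot": TCP orientation; "contact_force": force on the tool from outside, world axes, zero at the start; "ft_torque": the same for the moment, N m; "width": opening from 0.0 (shut) to 1.0 (fully open).
Only numpy, scipy, OpenCV 4.12 (cv2) and the standard library are available. Lean on these libraries where they do the work, as an engineer would, in place of code of your own. Each camera call takes 0.05 s, during which the arm holds its last target.

### The job

Stand the four pewter tea caddies on the four slate coasters of the teak display board, one centred on each coaster, lined up by height: the lowest on the coaster next to the bronze incense holder, rising to the tallest at the other end. The incense holder may be at either end of the board. Set each caddy down upright and gently, without dropping or knocking it, and leave the yellow bowl and the incense holder where they stand.

Things in the scene. Friction and masses are not known exactly. Their poses are not given: they have to be found in the camera images.
- caddy_a_center (a point): Centre (half-way up) of the lowest caddy: a plain upright closed pewter cylinder, 58 mm across and 46 mm high (rigid, 0.2 to 0.6 kg), standing on the table at the start, its lid a fixed part of it. Girth does not follow height. z axis up.
- caddy_b_center (a point): Centre (half-way up) of the second lowest caddy: a plain upright closed pewter cylinder, 50 mm across and 62 mm high (rigid, 0.2 to 0.6 kg), standing on the table at the start, its lid a fixed part of it. Girth does not follow height. z axis up.
- caddy_c_center (a point): Centre (half-way up) of the second tallest caddy: a plain upright closed pewter cylinder, 62 mm across and 78 mm high (rigid, 0.2 to 0.6 kg), standing on the table at the start, its lid a fixed part of it. Girth does not follow height. z axis up.
- caddy_d_center (a point): Centre (half-way up) of the tallest caddy: a plain upright closed pewter cylinder, 46 mm across and 94 mm high (rigid, 0.2 to 0.6 kg), standing on the table at the start, its lid a fixed part of it. Girth does not follow height. z axis up.
- coaster1: Round dark slate coaster, 74 mm across and 3 mm thick, fixed on the 12 mm high teak board (90 mm by 430 mm, long side roughly across the robot's front), number 1 of four counted from the robot's right (-y) to its left, about 110 mm apart. Origin at the centre of its underside, 12 mm above the table, so its top is 15 mm above the table. The row lies along its y axis.
- coaster2: Round dark slate coaster, 74 mm across and 3 mm thick, fixed on the 12 mm high teak board (90 mm by 430 mm, long side roughly across the robot's front), number 2 of four counted from the robot's right (-y) to its left, about 110 mm apart. Origin at the centre of its underside, 12 mm above the table, so its top is 15 mm above the table. The row lies along its y axis.
- coaster3: Round dark slate coaster, 74 mm across and 3 mm thick, fixed on the 12 mm high teak board (90 mm by 430 mm, long side roughly across the robot's front), number 3 of four counted from the robot's right (-y) to its left, about 110 mm apart. Origin at the centre of its underside, 12 mm above the table, so its top is 15 mm above the table. The row lies along its y axis.
- coaster4: Round dark slate coaster, 74 mm across and 3 mm thick, fixed on the 12 mm high teak board (90 mm by 430 mm, long side roughly across the robot's front), number 4 of four counted from the robot's right (-y) to its left, about 110 mm apart. Origin at the centre of its underside, 12 mm above the table, so its top is 15 mm above the table. The row lies along its y axis.
- incense: Bronze incense holder, a round pot 66 mm across and 55 mm high with two small ears and a stub stick rising to 72 mm, standing loose on the table just beyond one end of the board (about 100 mm from that end's coaster). At the board's other end stands a celadon lotus-pod lid rest of similar girth, 34 mm high. Origin at the centre of its underside.
- bowl: Bright yellow tea bowl, 110 mm across the rim and 62 mm high, standing loose on the table in the middle of the caddies. Origin at the centre of its underside.
Not all that is in view belongs to the job. What is shaped like the part that bears caddy_c_center but green or orange is not meant.

How it is judged:
At the end, for the whole second after the job is handed in: Counting from the coaster next to the incense holder, the caddies stand lowest, second lowest, second tallest, tallest, each within 12 mm of its coaster's centre, upright within 0.1 rad, resting on the coaster (height within 4 mm), released and at rest (((horizontal distance between incense and coaster1 below 0.2 m and horizontal distance between caddy_a_center and coaster1 below 0.012 m and horizontal distance between caddy_b_center and coaster2 below 0.012 m and horizontal distance between caddy_c_center and coaster3 below 0.012 m and horizontal distance between caddy_d_center and coaster4 below 0.012 m) or (horizontal distance between incense and coaster4 below 0.2 m and horizontal distance between caddy_a_center and coaster4 below 0.012 m and horizontal distance between caddy_b_center and coaster3 below 0.012 m and horizontal distance between caddy_c_center and coaster2 below 0.012 m and horizontal distance between caddy_d_center and coaster1 below 0.012 m)) and height (world z) of caddy_a_center between 0.034 and 0.042 m and angle between each of caddy_a_center, caddy_b_center, caddy_c_center, caddy_d_center's own z axis and vertical below 0.1 rad and linear speed of each of caddy_a, caddy_b, caddy_c, caddy_d below 0.02 m/s and contact force between the fingers and caddy_a below 0.1 N and height (world z) of caddy_b_center between 0.042 and 0.05 m and contact force between the fingers and caddy_b below 0.1 N and height (world z) of caddy_c_center between 0.05 and 0.058 m and contact force between the fingers and caddy_c below 0.1 N and height (world z) of caddy_d_center between 0.058 and 0.066 m and contact force between the fingers and caddy_d below 0.1 N); the robot touches nothing.
It fails at once if a caddy was dropped or knocked (faster than 0.45 m/s at or below 8 mm over its standing height on a coaster) ((height (world z) of caddy_a_center below 0.046 m and linear speed of caddy_a above 0.45 m/s) or (height (world z) of caddy_b_center below 0.054 m and linear speed of caddy_b above 0.45 m/s) or (height (world z) of caddy_c_center below 0.062 m and linear speed of caddy_c above 0.45 m/s) or (height (world z) of caddy_d_center below 0.07 m and linear speed of caddy_d above 0.45 m/s)).
It fails at once if the yellow bowl was moved more than 25 mm (distance of bowl from where it was at the start of the episode above 0.025 m).
It fails at once if the incense holder was moved more than 25 mm (distance of incense from where it was at the start of the episode above 0.025 m).
It also fails if it takes over 102 s, if anything falls off the work surface, if the arm or the gripper's body presses on something with over 40 N, if the wrist force passes 120 N, or if a joint passes its speed limit or range.

## Working session

There is one attempt and no reset: what is moved stays moved. The work goes in short steps, Python scripts to look and compute and a tool call to move; the robot and the scene stay as the last step left them, time stands still between calls to the robot, and variables do not carry over. Pictures are saved under pics/ and viewed, and the job is handed in when it is done.

Besides the shell and the picture viewer there is one more tool, called after "Call:" by a JSON object that holds its "name" and its "arguments". move_arm: Moves the arm, as the interface text tells. Its arguments: {"type":"object","properties":{"increments":{"type":"array"}},"required":["increments"]}

```bash
mkdir -p pics; ls
python3 - <<'E'
from plant import ctrl, eyes
import cv2
o=ctrl.get_obs()
print({k:o[k] for k in ('clock','ee_pos','tcp_rot','width','joints')})
for n in('top','side'):
    c=eyes.camera(n); cv2.imwrite(f'pics/{n}0.png',c['color']); print(n,c['mtx'],c['k1'],c['rvec'],c['tvec'])
E
```

```text
pics
{'clock': 0.0, 'ee_pos': array([ 0.15052673, -0.63175839,  0.22935783]), 'tcp_rot': array([-2.46422429e+00,  1.94635736e+00,  2.04772960e-03]), 'width': 1.0009424253341983, 'joints': array([-1.51113854e+00,  2.45806381e-01,  1.55899990e+00, -3.22835389e-05,
        1.33871085e+00, -1.74093776e-01])}
top [[439.59464271   0.         275.13194898]
 [  0.         439.59464271 214.01750314]
 [  0.           0.           1.        ]] 0.03943626192635614 [ 2.12576304 -2.1318248   0.1863129 ] [-0.02910433  0.55017426  0.89023011]
side [[407.99697071   0.         276.16322944]
 [  0.         407.99697071 208.13060001]
 [  0.           0.           1.        ]] -0.030748041739750234 [ 0.4276701  -2.69515236  1.25118519] [0.50016026 0.17830796 0.83134016]
```

View pics/top0.png

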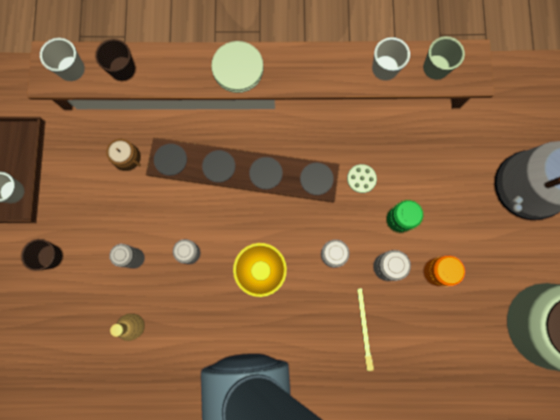

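View pics/side0.png

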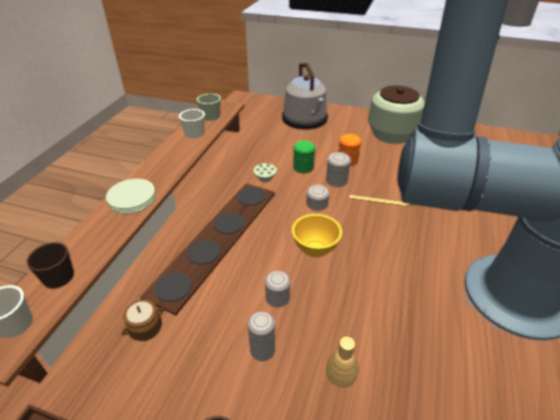

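The top view shows the incense holder at (123,154), at the left (+y) end, and the lotus lid rest at (362,178). The coasters are at about (170,158), (219,165), (266,172) and (317,178). The grey cylinders are at (122,255), (186,251), (336,253) and (395,265). The green one at (407,215) and the orange one at (448,270) are decoys. I'll enlarge the view.

```bash
cat > h.py <<'E'
import numpy as np, cv2
from plant import ctrl, eyes
def cal(n):
    c=eyes.camera(n); return c
def ray(c,u,v):
    K=c['mtx'];k=c['k1']
    p=cv2.undistortPoints(np.array([[[u,v]]],float),K,np.array([k,0,0,0.]))[0,0]
    R=cv2.Rodrigues(np.array(c['rvec'],float))[0];t=np.array(c['tvec'],float).ravel()
    return -R.T@t, R.T@np.array([p[0],p[1],1.])
def w(c,u,v,z):
    o,d=ray(c,u,v); return o+d*(z-o[2])/d[2]
def proj(c,P):
    return cv2.projectPoints(np.array(P,float).reshape(-1,1,3),np.array(c['rvec'],float),np.array(c['tvec'],float),c['mtx'],np.array([c['k1'],0,0,0.]))[0].reshape(-1,2)
E
python3 - <<'E'
from h import *
c=cal('top');im=c['color']
a=cv2.resize(im[130:220,100:390],None,fx=2.75,fy=2.75,interpolation=cv2.INTER_CUBIC)
cv2.imwrite('pics/board.png',a)
b=cv2.resize(im[225:295,90:220],None,fx=5,fy=5,interpolation=cv2.INTER_CUBIC);cv2.imwrite('pics/L.png',b)
b=cv2.resize(im[225:295,310:440],None,fx=5,fy=5,interpolation=cv2.INTER_CUBIC);cv2.imwrite('pics/R.png',b)
print(ray(c,0,0)[0])
for u,v,z in [(170,158,.015),(219,165,.015),(266,172,.015),(317,178,.015),(122,255,.094),(186,251,.062),(336,253,.046),(395,265,.078),(260,270,.06),(123,154,.06),(362,178,.034)]: print(u,v,w(c,u,v,z).round(3))
E
```

```text
[ 0.3857941  -0.03168333  0.97273197]
170 158 [0.685 0.206 0.015]
219 165 [0.669 0.096 0.015]
266 172 [ 0.652 -0.01   0.015]
317 178 [ 0.638 -0.125  0.015]
122 255 [0.46  0.274 0.094]
186 251 [0.47  0.154 0.062]
336 253 [ 0.467 -0.159  0.046]
395 265 [ 0.44  -0.272  0.078]
260 270 [0.431 0.001 0.06 ]
123 154 [0.68  0.296 0.06 ]
362 178 [ 0.632 -0.222  0.034]
```

View pics/board.png

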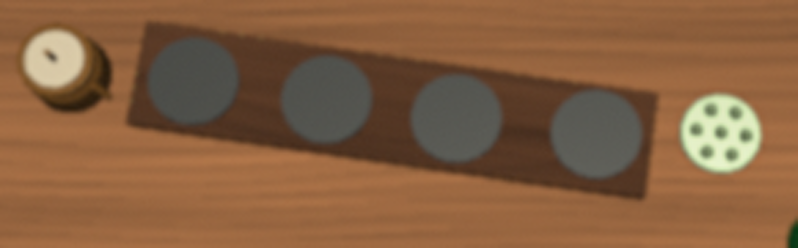

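View pics/L.png

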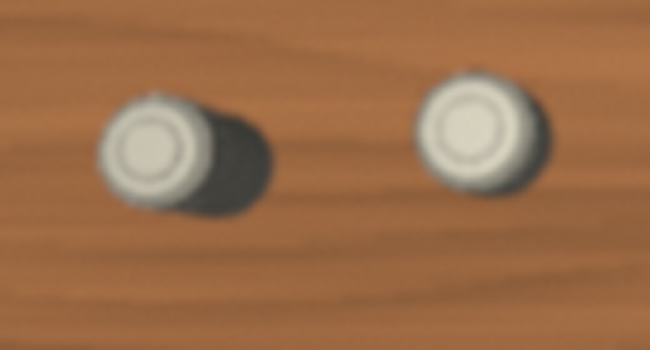

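View pics/R.png

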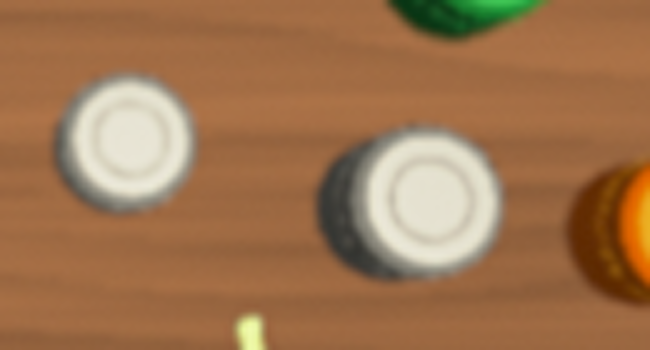

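The crops confirm the set. D, with the thin, tall body and long shadow, is at (119.5,254.6). B is at (183.4,250.4). A, wide and low, is at (335.9,252.5). C, wide and tall in grey, is at (396,264.8). Next I'll refine the coasters, overlay the models and check them in the side view.

Run:
```python
from h import *
c=cal('top');im=c['color'].astype(int)
b,g,r=im[...,0],im[...,1],im[...,2]
m=((abs(r-b)<25)&(r<130)).astype(np.uint8); m[:135]=0;m[205:]=0;m[:,:145]=0;m[:,342:]=0
m=cv2.morphologyEx(m,cv2.MORPH_OPEN,np.ones((3,3),np.uint8))
n,l,s,ce=cv2.connectedComponentsWithStats(m)
CO=[]
for i in range(1,n):
    if s[i,4]>300:
        p=w(c,*ce[i],.015); A=s[i,4]; print('coaster',ce[i].round(1),s[i],p.round(4)); CO.append(p)
CO=np.array(CO); print('gaps',np.linalg.norm(np.diff(CO,axis=0),axis=1))
d=dict(D=(119.5,254.6,.094,.023),B=(183.4,250.4,.062,.025),A=(335.9,252.5,.046,.029),C=(396,264.8,.078,.031))
sc=cal('side')
vt=cv2.resize(c['color'],None,fx=4,fy=4,interpolation=cv2.INTER_CUBIC); vs=cv2.resize(sc['color'],None,fx=4,fy=4,interpolation=cv2.INTER_CUBIC)
t=np.linspace(0,2*np.pi,60)
def circ(p,R,z): return np.c_[p[0]+R*np.cos(t),p[1]+R*np.sin(t),0*t+z]
def dr(img,cc,P,col=(255,0,255)):
    cv2.polylines(img,[(proj(cc,P)*4+1.5).round().astype(int)],True,col,1)
for k,(u,v,z,R) in d.items():
    p=w(c,u,v,z);print(k,p.round(4))
    for img,cc in((vt,c),(vs,sc)):
        dr(img,cc,circ(p,R,z)); dr(img,cc,circ(p,R,0),(255,255,0))
for p in CO:
    for img,cc in((vt,c),(vs,sc)): dr(img,cc,circ(p,.037,.015),(0,255,0))
cv2.imwrite('pics/o1.png',vt[4*220:4*300,4*90:4*230]);cv2.imwrite('pics/o2.png',vt[4*220:4*300,4*310:4*450])
cv2.imwrite('pics/o3.png',cv2.resize(vt[4*130:4*210,4*140:4*350],(800,305)))
cv2.imwrite('pics/o4.png',cv2.resize(vs[4*140:4*370,4*130:4*370],(626,600)))
```

```text
coaster [169.9 159.3] [154 144  33  32 829] [0.6823 0.2066 0.015 ]
coaster [218.3 165.8] [202 150  33  32 832] [0.6668 0.0973 0.015 ]
coaster [265.4 172.7] [249 157  33  32 834] [ 0.6504 -0.0089  0.015 ]
coaster [316.2 178.5] [300 163  33  32 840] [ 0.6366 -0.1231  0.015 ]
gaps [0.11039576 0.10749604 0.11494175]
D [0.461 0.279 0.094]
B [0.4718 0.1594 0.062 ]
A [ 0.4678 -0.1584  0.046 ]
C [ 0.44   -0.2743  0.078 ]
```

View pics/o1.png

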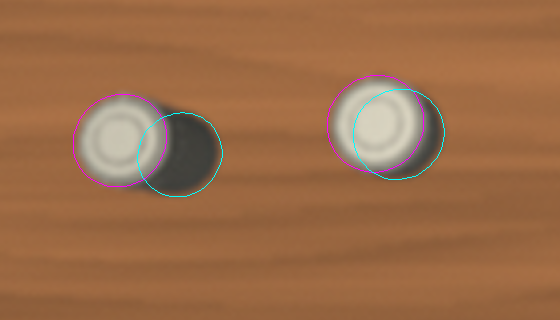

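View pics/o2.png

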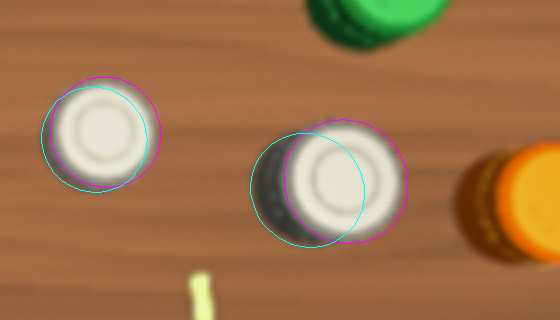

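View pics/o3.png

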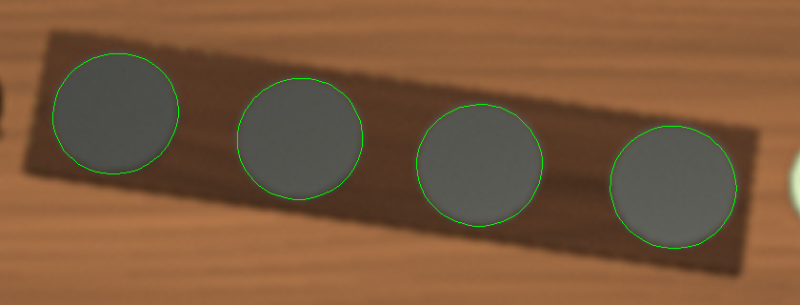

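View pics/o4.png

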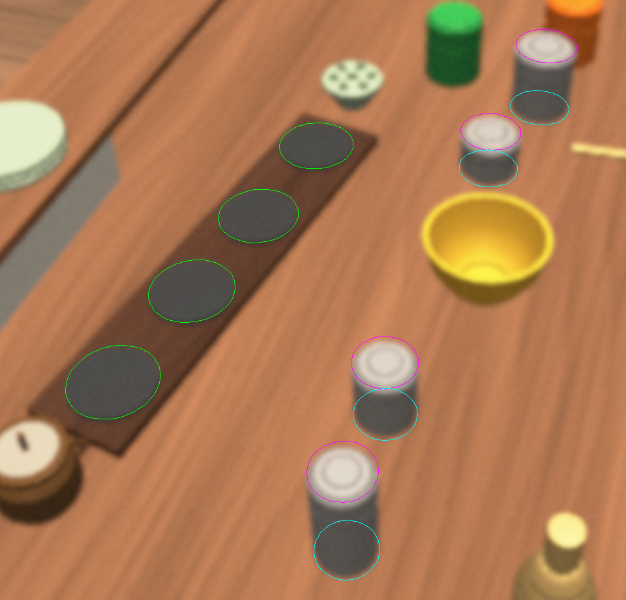

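Circles overlay well on both views, and the measured sizes and 110 mm spacing agree. Incense is by coaster 4, so the targets are A→c4 (.682,.207), B→c3 (.667,.097), C→c2 (.650,-.009) and D→c1 (.637,-.123). I'll start by raising the tool and turning it until tool x lies along world x.

Call:
{"name": "move_arm", "arguments": {"increments": [{"gripper":0.094,"x":0,"y":0,"z":-0.014,"turn":-0.167},{"gripper":0.094,"x":0,"y":0,"z":-0.014,"turn":-0.167},{"gripper":0.094,"x":0,"y":0,"z":-0.014,"turn":-0.167},{"gripper":0.094,"x":0,"y":0,"z":-0.014,"turn":-0.167},{"gripper":0.094,"x":0,"y":0,"z":-0.014,"turn":-0.167}]}}

```text
clock: 0.88
ee_pos: [0.1506, -0.6322, 0.3007]
tcp_rot: [-3.045, 0.772, 0.0]
contact_force: [-0.2, -0.2, 0.3]
width: 1.0
```

Call:
{"name": "move_arm", "arguments": {"increments": [{"gripper":0.094,"x":0,"y":0,"z":0,"turn":-0.167},{"gripper":0.094,"x":0,"y":0,"z":0,"turn":-0.167},{"gripper":0.094,"x":0,"y":0,"z":0,"turn":-0.167},{"gripper":0.094,"x":0,"y":0,"z":0,"turn":0},{"gripper":0.094,"x":0,"y":0,"z":0,"turn":0}]}}

```text
clock: 1.5
ee_pos: [0.1506, -0.6323, 0.3003]
tcp_rot: [-3.141, 0.005, 0.0]
contact_force: [-0.4, 0.3, -0.8]
width: 0.998
```

Call:
{"name": "move_arm", "arguments": {"increments": [{"gripper":0.094,"x":0.038,"y":-0.045,"z":0,"turn":0},{"gripper":0.094,"x":0.038,"y":-0.045,"z":0,"turn":0},{"gripper":0.094,"x":0.038,"y":-0.045,"z":0,"turn":0},{"gripper":0.094,"x":0.038,"y":-0.045,"z":0,"turn":0},{"gripper":0.094,"x":0.038,"y":-0.045,"z":0,"turn":0}]}}

```text
clock: 2.12
ee_pos: [0.3418, -0.4059, 0.3006]
tcp_rot: [3.141, -0.005, 0.001]
contact_force: [0.6, -0.4, -0.5]
width: 0.998
```

Call:
{"name": "move_arm", "arguments": {"increments": [{"gripper":0.094,"x":0.038,"y":-0.045,"z":0,"turn":0},{"gripper":0.094,"x":0.038,"y":-0.045,"z":0,"turn":0},{"gripper":0.094,"x":0.038,"y":-0.045,"z":0,"turn":0},{"gripper":0.094,"x":0,"y":-0.055,"z":0,"turn":0},{"gripper":0.094,"x":0,"y":-0.055,"z":0,"turn":0}]}}

```text
clock: 2.75
ee_pos: [0.4552, -0.1609, 0.3005]
tcp_rot: [-3.141, 0.004, -0.0]
contact_force: [1.0, 0.5, -0.7]
width: 0.999
```

Call:
{"name": "move_arm", "arguments": {"increments": [{"gripper":0.094,"x":0,"y":-0.055,"z":0,"turn":0},{"gripper":0.094,"x":0,"y":-0.055,"z":0,"turn":0},{"gripper":0.094,"x":0,"y":-0.055,"z":0,"turn":0},{"gripper":0.094,"x":0,"y":-0.055,"z":0,"turn":0},{"gripper":0.094,"x":0,"y":-0.055,"z":0,"turn":0}]}}

```text
clock: 3.38
ee_pos: [0.4551, 0.1141, 0.3008]
tcp_rot: [3.142, -0.005, 0.002]
contact_force: [-0.3, -0.5, 0.3]
width: 1.001
```

Call:
{"name": "move_arm", "arguments": {"increments": [{"gripper":0.094,"x":0.006,"y":-0.055,"z":0,"turn":0},{"gripper":0.094,"x":0,"y":-0.055,"z":0,"turn":0},{"gripper":0.094,"x":0,"y":-0.055,"z":0,"turn":0},{"gripper":0.094,"x":0,"y":0,"z":0.05,"turn":0},{"gripper":0.094,"x":0,"y":0,"z":0.05,"turn":0}]}}

```text
clock: 4.0
ee_pos: [0.4616, 0.2784, 0.1998]
tcp_rot: [-3.141, 0.002, -0.003]
contact_force: [0.0, -0.2, -1.1]
width: 0.997
```

Run:
```python
from h import *
print(ctrl.get_obs()['ee_pos'])
c=cal('side');cv2.imwrite('pics/s1.png',cv2.resize(c['color'][180:400,180:440],(780,660))[:600])
```

```text
[0.46159827 0.27841051 0.19983665]
```

View pics/s1.png

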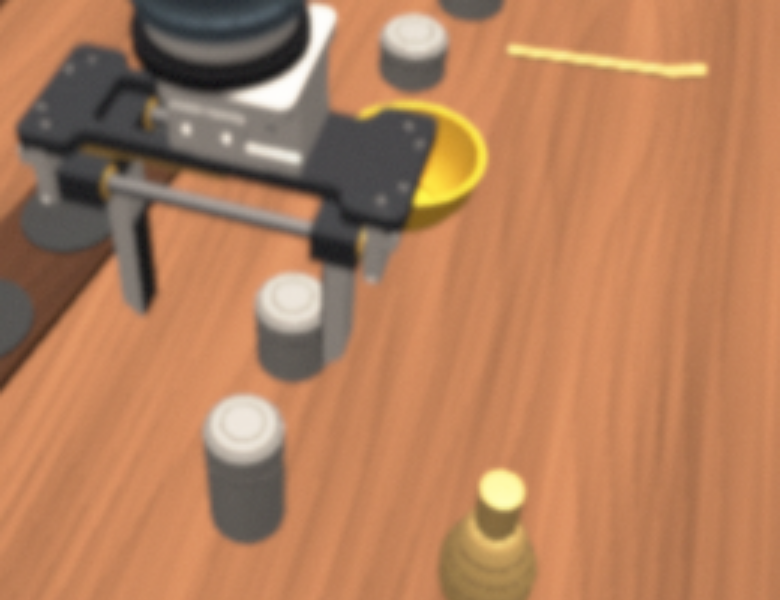

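The side crop shows the jaws opening along x above the D–B area. I'll project the expected fingertips to check that the frame is consistent.

Run:
```python
from h import *
c=cal('side')
p=proj(c,[[.4616+.053,.2784,.175],[.4616-.053,.2784,.175]]);print((p-[180,180])*3)
```

```text
[[142.16917876 301.99661674]
 [335.81323919 352.40901373]]
```

The projected tips match the picture (140,305) and (335,358). I'll go down over D.

Call:
{"name": "move_arm", "arguments": {"increments": [{"gripper":0.094,"x":0,"y":0,"z":0.035,"turn":0},{"gripper":0.094,"x":0,"y":0,"z":0.035,"turn":0},{"gripper":0.094,"x":0,"y":0,"z":0.035,"turn":0},{"gripper":0.094,"x":0,"y":0,"z":0.035,"turn":0},{"gripper":0.094,"x":0,"y":0,"z":0,"turn":0}]}}

```text
clock: 4.72
ee_pos: [0.4609, 0.2769, 0.06]
tcp_rot: [3.141, -0.004, -0.005]
contact_force: [0.3, 0.0, 0.8]
width: 0.999
```

Call:
{"name": "move_arm", "arguments": {"increments": [{"gripper":0.054,"x":0,"y":0,"z":0,"turn":0},{"gripper":0.054,"x":0,"y":0,"z":0,"turn":0},{"gripper":0.05,"x":0,"y":0,"z":0,"turn":0},{"gripper":0.047,"x":0,"y":0,"z":0,"turn":0},{"gripper":0.042,"x":0,"y":0,"z":0,"turn":0}]}}

```text
clock: 5.35
ee_pos: [0.4615, 0.2774, 0.0606]
tcp_rot: [-3.142, 0.002, -0.0]
contact_force: [-0.2, -0.0, 0.1]
width: 0.506
```

Call:
{"name": "move_arm", "arguments": {"increments": [{"gripper":0.03,"x":0,"y":0,"z":0,"turn":0},{"gripper":0.03,"x":0,"y":0,"z":0,"turn":0},{"gripper":0.03,"x":0,"y":0,"z":0,"turn":0},{"gripper":0.03,"x":0,"y":0,"z":0,"turn":0},{"gripper":0.03,"x":0,"y":0,"z":0,"turn":0}]}}

```text
clock: 5.98
ee_pos: [0.4614, 0.2774, 0.0606]
tcp_rot: [3.142, -0.001, -0.001]
contact_force: [-3.3, -1.1, 4.3]
width: 0.488
```

D is gripped: the opening of 45.9 mm matches its 46 mm diameter. I'll lift it and carry it to coaster 1.

Call:
{"name": "move_arm", "arguments": {"increments": [{"gripper":0.03,"x":0,"y":0,"z":-0.015,"turn":0},{"gripper":0.03,"x":0,"y":0,"z":-0.025,"turn":0},{"gripper":0.03,"x":0,"y":0,"z":-0.03,"turn":0},{"gripper":0.03,"x":0,"y":0,"z":-0.03,"turn":0},{"gripper":0.03,"x":0.008,"y":0.02,"z":0,"turn":0}]}}

```text
clock: 6.6
ee_pos: [0.4711, 0.2583, 0.1638]
tcp_rot: [-3.14, -0.002, -0.01]
contact_force: [-0.1, -0.0, -3.5]
width: 0.487
```

Call:
{"name": "move_arm", "arguments": {"increments": [{"gripper":0.03,"x":0.0175,"y":0.04,"z":0,"turn":0},{"gripper":0.03,"x":0.0175,"y":0.04,"z":0,"turn":0},{"gripper":0.03,"x":0.0175,"y":0.04,"z":0,"turn":0},{"gripper":0.03,"x":0.0175,"y":0.04,"z":0,"turn":0},{"gripper":0.03,"x":0.0175,"y":0.04,"z":0,"turn":0}]}}

```text
clock: 7.22
ee_pos: [0.5571, 0.0558, 0.1606]
tcp_rot: [3.141, -0.002, 0.001]
contact_force: [-0.1, -0.2, -3.4]
width: 0.486
```

Call:
{"name": "move_arm", "arguments": {"increments": [{"gripper":0.03,"x":0.0175,"y":0.04,"z":0,"turn":0},{"gripper":0.03,"x":0.0175,"y":0.04,"z":0,"turn":0},{"gripper":0.03,"x":0.0175,"y":0.04,"z":0,"turn":0},{"gripper":0.03,"x":0.0175,"y":0.04,"z":0,"turn":0},{"gripper":0.03,"x":0.01,"y":0.022,"z":0,"turn":0}]}}

```text
clock: 7.85
ee_pos: [0.637, -0.1267, 0.1605]
tcp_rot: [3.141, -0.004, 0.0]
contact_force: [-0.1, -0.0, -3.5]
width: 0.485
```

Call:
{"name": "move_arm", "arguments": {"increments": [{"gripper":0.03,"x":0,"y":0,"z":0,"turn":0},{"gripper":0.03,"x":0,"y":0,"z":0,"turn":0},{"gripper":0.03,"x":0,"y":0,"z":0,"turn":0},{"gripper":0.03,"x":0,"y":0,"z":0,"turn":0},{"gripper":0.03,"x":0,"y":0,"z":0,"turn":0}]}}

```text
clock: 8.48
ee_pos: [0.6366, -0.1243, 0.1605]
tcp_rot: [-3.142, 0.001, -0.0]
contact_force: [-0.4, 0.2, -4.3]
width: 0.487
```

```bash
cat >> h.py <<'E'
def ov(n,f,box,cyl,co=[],s=4):
    c=cal(n); t=np.linspace(0,2*np.pi,60)
    v=cv2.resize(c['color'],None,fx=s,fy=s,interpolation=cv2.INTER_CUBIC)
    def dr(x,y,R,z,col):
        P=np.c_[x+R*np.cos(t),y+R*np.sin(t),0*t+z]; cv2.polylines(v,[(proj(c,P)*s+s/2-.5).round().astype(int)],True,col,1)
    for x,y,R,z0,h in cyl: dr(x,y,R,z0+h,(255,0,255)); dr(x,y,R,z0,(255,255,0))
    for x,y in co: dr(x,y,.037,.015,(0,255,0))
    a,b,e,g=box; v=v[b*s:g*s,a*s:e*s]; k=min(1,800/v.shape[1],600/v.shape[0]); cv2.imwrite('pics/'+f,cv2.resize(v,None,fx=k,fy=k))
CO=[(.6366,-.1231),(.6504,-.0089),(.6668,.0973),(.6823,.2066)]
E
python3 - <<'E'
from h import *
ov('side','d1.png',(160,80,340,230),[(.6366,-.1231,.023,.1,.094)],CO)
E
```

```text
(no output)
```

View pics/d1.png

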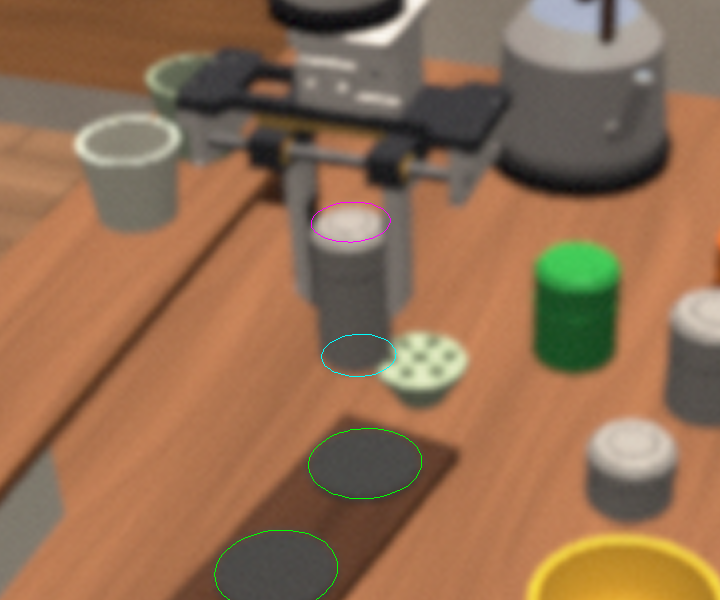

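D hangs within about 3 mm of the overlay, over coaster 1. I'll lower it.

Call:
{"name": "move_arm", "arguments": {"increments": [{"gripper":0.03,"x":0,"y":0,"z":0.02,"turn":0},{"gripper":0.03,"x":0,"y":0,"z":0.02,"turn":0},{"gripper":0.03,"x":0,"y":0,"z":0.02,"turn":0},{"gripper":0.03,"x":0,"y":0,"z":0.015,"turn":0},{"gripper":0.03,"x":0,"y":0,"z":0.004,"turn":0}]}}

```text
clock: 9.15
ee_pos: [0.6357, -0.1245, 0.0794]
tcp_rot: [-3.141, 0.002, 0.004]
contact_force: [-0.2, -0.6, -3.3]
width: 0.485
```

Call:
{"name": "move_arm", "arguments": {"increments": [{"gripper":0.03,"x":0,"y":0,"z":0.001,"turn":0},{"gripper":0.03,"x":0,"y":0,"z":0.001,"turn":0},{"gripper":0.03,"x":0,"y":0,"z":0.001,"turn":0},{"gripper":0.03,"x":0,"y":0,"z":0.001,"turn":0},{"gripper":0.03,"x":0,"y":0,"z":0,"turn":0}]}}

```text
clock: 9.78
ee_pos: [0.6366, -0.1248, 0.0775]
tcp_rot: [3.142, -0.002, 0.0]
contact_force: [-0.1, 0.5, -2.8]
width: 0.487
```

Call:
{"name": "move_arm", "arguments": {"increments": [{"gripper":0.03,"x":0,"y":0,"z":0.001,"turn":0},{"gripper":0.03,"x":0,"y":0,"z":0.0005,"turn":0},{"gripper":0.03,"x":0,"y":0,"z":0.0005,"turn":0},{"gripper":0.03,"x":0,"y":0,"z":0,"turn":0},{"gripper":0.03,"x":0,"y":0,"z":0,"turn":0}]}}

```text
clock: 10.4
ee_pos: [0.6366, -0.1248, 0.0756]
tcp_rot: [3.142, -0.001, -0.0]
contact_force: [-0.1, 0.5, -1.8]
width: 0.49
```

Call:
{"name": "move_arm", "arguments": {"increments": [{"gripper":0.03,"x":0,"y":0,"z":0.0005,"turn":0},{"gripper":0.03,"x":0,"y":0,"z":0.0005,"turn":0},{"gripper":0.03,"x":0,"y":0,"z":0,"turn":0},{"gripper":0.03,"x":0,"y":0,"z":0,"turn":0},{"gripper":0.03,"x":0,"y":0,"z":0,"turn":0}]}}

```text
clock: 11.02
ee_pos: [0.6367, -0.1248, 0.0756]
tcp_rot: [3.142, -0.001, -0.0]
contact_force: [-5.0, 0.9, 5.4]
width: 0.488
```

It's seated (Fz +5.4 N). I'll release it and go up.

Call:
{"name": "move_arm", "arguments": {"increments": [{"gripper":0.05,"x":0,"y":0,"z":0,"turn":0},{"gripper":0.06,"x":0,"y":0,"z":0,"turn":0},{"gripper":0.08,"x":0,"y":0,"z":0,"turn":0},{"gripper":0.094,"x":0,"y":0,"z":0,"turn":0},{"gripper":0.094,"x":0,"y":0,"z":0,"turn":0}]}}

```text
clock: 11.65
ee_pos: [0.6366, -0.1248, 0.0744]
tcp_rot: [-3.142, 0.002, -0.0]
contact_force: [0.4, 0.5, -1.1]
width: 0.92
```

Call:
{"name": "move_arm", "arguments": {"increments": [{"gripper":0.094,"x":0,"y":0,"z":-0.025,"turn":0},{"gripper":0.094,"x":0,"y":0,"z":-0.03,"turn":0},{"gripper":0.094,"x":0,"y":0,"z":-0.03,"turn":0},{"gripper":0.094,"x":0,"y":0,"z":-0.03,"turn":0},{"gripper":0.094,"x":0,"y":0,"z":0,"turn":0}]}}

```text
clock: 12.28
ee_pos: [0.6382, -0.1254, 0.1924]
tcp_rot: [3.14, -0.002, 0.009]
contact_force: [0.0, -0.2, -0.5]
width: 1.004
```

Run:
```python
from h import *
ov('side','d2.png',(160,80,340,230),[(.6366,-.1231,.023,.015,.094)],CO)
print(ctrl.get_obs()['ee_pos'])
```

```text
[ 0.63704899 -0.1249632   0.19009621]
```

View pics/d2.png

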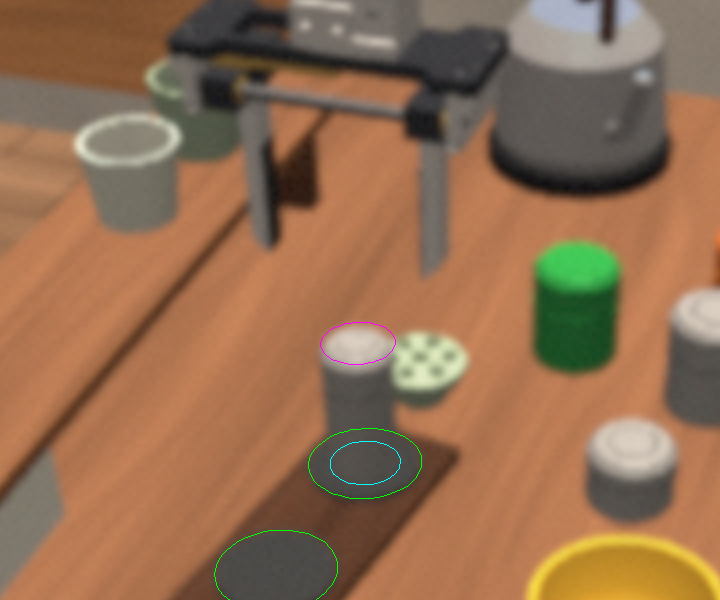

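D stands on coaster 1, within about 2 mm of the overlay. The next pick is C, the grey one at top pixel (396,265). It isn't the green (407,215) or the orange (448,270).

Call:
{"name": "move_arm", "arguments": {"increments": [{"gripper":0.094,"x":-0.039,"y":0.03,"z":0,"turn":0},{"gripper":0.094,"x":-0.039,"y":0.03,"z":0,"turn":0},{"gripper":0.094,"x":-0.039,"y":0.03,"z":0,"turn":0},{"gripper":0.094,"x":-0.039,"y":0.03,"z":0,"turn":0},{"gripper":0.094,"x":-0.041,"y":0.029,"z":0,"turn":0}]}}

```text
clock: 12.95
ee_pos: [0.4373, -0.2737, 0.1873]
tcp_rot: [-3.139, 0.001, 0.004]
contact_force: [0.6, -0.6, -0.6]
width: 0.997
```

Call:
{"name": "move_arm", "arguments": {"increments": [{"gripper":0.094,"x":0,"y":0,"z":0,"turn":0},{"gripper":0.094,"x":0,"y":0,"z":0,"turn":0},{"gripper":0.094,"x":0,"y":0,"z":0.02,"turn":0},{"gripper":0.094,"x":0,"y":0,"z":0.02,"turn":0},{"gripper":0.094,"x":0,"y":0,"z":0,"turn":0}]}}

```text
clock: 13.58
ee_pos: [0.4392, -0.2718, 0.1473]
tcp_rot: [-3.138, -0.001, 0.005]
contact_force: [0.4, 0.9, -0.1]
width: 1.0
```

Run:
```python
from h import *
ov('side','c1.png',(240,100,420,250),[(.44,-.2743,.031,0,.078)],CO)
ov('top','c1t.png',(290,130,450,300),[(.44,-.2743,.031,0,.078),(.6366,-.1231,.023,.015,.094)],CO)
print(ctrl.get_obs()['ee_pos'])
```

```text
[ 0.44011796 -0.27308962  0.14953224]
```

View pics/c1.png

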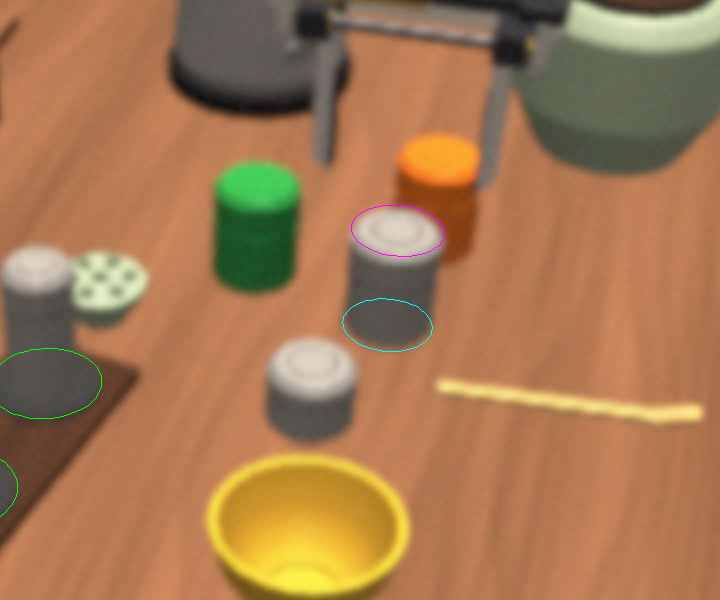

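View pics/c1t.png

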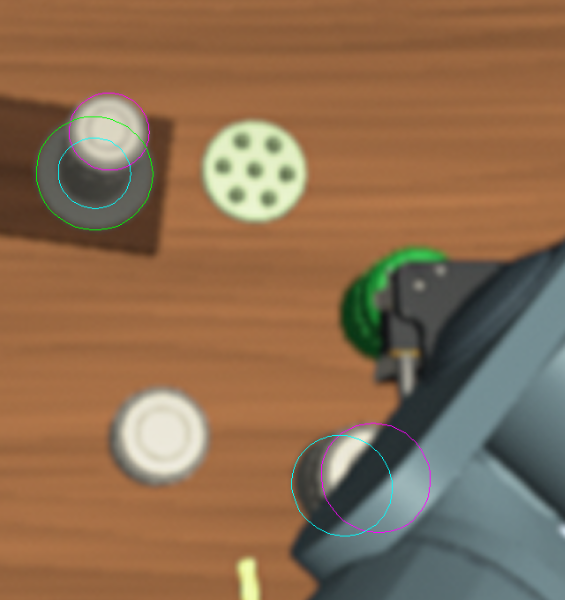

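In the top view D is exactly centred (lid at the overlay). C is unchanged under the gripper. I'll go down and grip it.

Call:
{"name": "move_arm", "arguments": {"increments": [{"gripper":0.094,"x":0,"y":0,"z":0.02,"turn":0},{"gripper":0.094,"x":0,"y":0,"z":0.025,"turn":0},{"gripper":0.094,"x":0,"y":0,"z":0.025,"turn":0},{"gripper":0.094,"x":0,"y":0,"z":0.025,"turn":0},{"gripper":0.094,"x":0,"y":0,"z":0.005,"turn":0}]}}

```text
clock: 14.3
ee_pos: [0.4393, -0.2731, 0.0488]
tcp_rot: [-3.14, 0.001, 0.002]
contact_force: [-0.1, 1.0, 0.5]
width: 1.0
```

Call:
{"name": "move_arm", "arguments": {"increments": [{"gripper":0.07,"x":0,"y":0,"z":0,"turn":0},{"gripper":0.07,"x":0,"y":0,"z":0,"turn":0},{"gripper":0.066,"x":0,"y":0,"z":0,"turn":0},{"gripper":0.063,"x":0,"y":0,"z":0,"turn":0},{"gripper":0.058,"x":0,"y":0,"z":0,"turn":0}]}}

```text
clock: 14.92
ee_pos: [0.4395, -0.2738, 0.0499]
tcp_rot: [3.141, -0.001, 0.0]
contact_force: [-2.2, 1.3, 3.7]
width: 0.654
```

Call:
{"name": "move_arm", "arguments": {"increments": [{"gripper":0.045,"x":0,"y":0,"z":0,"turn":0},{"gripper":0.045,"x":0,"y":0,"z":0,"turn":0},{"gripper":0.045,"x":0,"y":0,"z":0,"turn":0},{"gripper":0.045,"x":0,"y":0,"z":0,"turn":0},{"gripper":0.045,"x":0,"y":0,"z":0,"turn":0}]}}

```text
clock: 15.55
ee_pos: [0.4396, -0.2738, 0.0499]
tcp_rot: [3.141, -0.001, -0.0]
contact_force: [-2.8, 0.6, 5.2]
width: 0.655
```

C is gripped (61.6 mm). I'll lift it and move it in y first, then in x.

Call:
{"name": "move_arm", "arguments": {"increments": [{"gripper":0.045,"x":0,"y":0,"z":-0.015,"turn":0},{"gripper":0.045,"x":0,"y":0,"z":-0.03,"turn":0},{"gripper":0.045,"x":0,"y":0,"z":-0.035,"turn":0},{"gripper":0.045,"x":0,"y":0,"z":-0.03,"turn":0},{"gripper":0.045,"x":0,"y":-0.02,"z":0,"turn":0}]}}

```text
clock: 16.18
ee_pos: [0.4407, -0.2546, 0.162]
tcp_rot: [3.138, -0.004, 0.007]
contact_force: [-0.1, 0.0, -3.3]
width: 0.658
```

Call:
{"name": "move_arm", "arguments": {"increments": [{"gripper":0.045,"x":0,"y":-0.04,"z":0,"turn":0},{"gripper":0.045,"x":0,"y":-0.04,"z":0,"turn":0},{"gripper":0.045,"x":0,"y":-0.04,"z":0,"turn":0},{"gripper":0.045,"x":0.02,"y":-0.04,"z":0,"turn":0},{"gripper":0.045,"x":0.03,"y":-0.04,"z":0,"turn":0}]}}

```text
clock: 16.8
ee_pos: [0.4879, -0.0507, 0.1573]
tcp_rot: [-3.14, 0.002, 0.005]
contact_force: [1.2, -0.8, -3.7]
width: 0.655
```

Call:
{"name": "move_arm", "arguments": {"increments": [{"gripper":0.045,"x":0.036,"y":-0.03,"z":0,"turn":0},{"gripper":0.045,"x":0.04,"y":-0.015,"z":0,"turn":0},{"gripper":0.045,"x":0.04,"y":0,"z":0,"turn":0},{"gripper":0.045,"x":0.03,"y":0,"z":0,"turn":0},{"gripper":0.045,"x":0.015,"y":0,"z":0,"turn":0}]}}

```text
clock: 17.42
ee_pos: [0.65, -0.0071, 0.1565]
tcp_rot: [-3.14, 0.0, 0.007]
contact_force: [-1.1, 0.8, -3.5]
width: 0.659
```

Call:
{"name": "move_arm", "arguments": {"increments": [{"gripper":0.045,"x":0,"y":0,"z":0,"turn":0},{"gripper":0.045,"x":0,"y":0,"z":0,"turn":0},{"gripper":0.045,"x":0,"y":0,"z":0,"turn":0},{"gripper":0.045,"x":0,"y":0,"z":0,"turn":0},{"gripper":0.045,"x":0,"y":0,"z":0,"turn":0}]}}

```text
clock: 18.05
ee_pos: [0.6505, -0.0089, 0.1596]
tcp_rot: [3.142, -0.002, 0.0]
contact_force: [-0.3, 0.0, -4.5]
width: 0.658
```

Call:
{"name": "move_arm", "arguments": {"increments": [{"gripper":0.045,"x":0,"y":0,"z":0.025,"turn":0},{"gripper":0.045,"x":0,"y":0,"z":0.025,"turn":0},{"gripper":0.045,"x":0,"y":0,"z":0.02,"turn":0},{"gripper":0.045,"x":0,"y":0,"z":0.015,"turn":0},{"gripper":0.045,"x":0,"y":0,"z":0.004,"turn":0}]}}

```text
clock: 18.68
ee_pos: [0.6502, -0.0088, 0.0693]
tcp_rot: [-3.141, 0.002, 0.003]
contact_force: [0.5, 0.4, -2.1]
width: 0.656
```

Call:
{"name": "move_arm", "arguments": {"increments": [{"gripper":0.045,"x":0,"y":0,"z":0.002,"turn":0},{"gripper":0.045,"x":0,"y":0,"z":0.001,"turn":0},{"gripper":0.045,"x":0,"y":0,"z":0.001,"turn":0},{"gripper":0.045,"x":0,"y":0,"z":0.001,"turn":0},{"gripper":0.045,"x":0,"y":0,"z":0,"turn":0}]}}

```text
clock: 19.3
ee_pos: [0.6507, -0.0088, 0.0655]
tcp_rot: [-3.142, 0.002, -0.0]
contact_force: [0.5, 1.5, -3.6]
width: 0.657
```

Call:
{"name": "move_arm", "arguments": {"increments": [{"gripper":0.045,"x":0,"y":0,"z":0.0005,"turn":0},{"gripper":0.045,"x":0,"y":0,"z":0,"turn":0},{"gripper":0.045,"x":0,"y":0,"z":0,"turn":0},{"gripper":0.045,"x":0,"y":0,"z":0,"turn":0},{"gripper":0.045,"x":0,"y":0,"z":0,"turn":0}]}}

```text
clock: 19.92
ee_pos: [0.6507, -0.0088, 0.065]
tcp_rot: [3.142, -0.002, -0.0]
contact_force: [0.0, -0.4, -3.8]
width: 0.659
```

Call:
{"name": "move_arm", "arguments": {"increments": [{"gripper":0.045,"x":0,"y":0,"z":0.0005,"turn":0},{"gripper":0.045,"x":0,"y":0,"z":0.0005,"turn":0},{"gripper":0.045,"x":0,"y":0,"z":0,"turn":0},{"gripper":0.045,"x":0,"y":0,"z":0,"turn":0},{"gripper":0.045,"x":0,"y":0,"z":0,"turn":0}]}}

```text
clock: 20.55
ee_pos: [0.6508, -0.0088, 0.0649]
tcp_rot: [3.142, -0.001, -0.0]
contact_force: [-4.4, 0.2, 5.4]
width: 0.657
```

C is seated. I'll release it, go up and head for B.

Call:
{"name": "move_arm", "arguments": {"increments": [{"gripper":0.066,"x":0,"y":0,"z":0,"turn":0},{"gripper":0.075,"x":0,"y":0,"z":0,"turn":0},{"gripper":0.09,"x":0,"y":0,"z":0,"turn":0},{"gripper":0.094,"x":0,"y":0,"z":0,"turn":0},{"gripper":0.094,"x":0,"y":0,"z":0,"turn":0}]}}

```text
clock: 21.18
ee_pos: [0.6508, -0.0088, 0.0639]
tcp_rot: [-3.142, 0.002, -0.0]
contact_force: [0.5, -0.5, 0.0]
width: 0.999
```

Call:
{"name": "move_arm", "arguments": {"increments": [{"gripper":0.094,"x":0,"y":0,"z":-0.025,"turn":0},{"gripper":0.094,"x":0,"y":0,"z":-0.03,"turn":0},{"gripper":0.094,"x":0,"y":0,"z":-0.03,"turn":0},{"gripper":0.094,"x":0,"y":0,"z":-0.02,"turn":0},{"gripper":0.094,"x":0,"y":0,"z":0,"turn":0}]}}

```text
clock: 21.8
ee_pos: [0.6517, -0.009, 0.1707]
tcp_rot: [3.141, -0.002, 0.005]
contact_force: [0.2, 0.4, 0.5]
width: 1.0
```

Call:
{"name": "move_arm", "arguments": {"increments": [{"gripper":0.094,"x":-0.036,"y":-0.034,"z":0,"turn":0},{"gripper":0.094,"x":-0.036,"y":-0.034,"z":0,"turn":0},{"gripper":0.094,"x":-0.036,"y":-0.034,"z":0,"turn":0},{"gripper":0.094,"x":-0.036,"y":-0.034,"z":0,"turn":0},{"gripper":0.094,"x":-0.035,"y":-0.032,"z":0,"turn":0}]}}

```text
clock: 22.42
ee_pos: [0.4697, 0.1602, 0.1673]
tcp_rot: [3.141, -0.002, -0.004]
contact_force: [-0.2, 0.4, -0.6]
width: 0.998
```

Call:
{"name": "move_arm", "arguments": {"increments": [{"gripper":0.094,"x":0,"y":0,"z":0,"turn":0},{"gripper":0.094,"x":0,"y":0,"z":0,"turn":0},{"gripper":0.094,"x":0,"y":0,"z":0,"turn":0},{"gripper":0.094,"x":0,"y":0,"z":0,"turn":0},{"gripper":0.094,"x":0,"y":0,"z":0,"turn":0}]}}

```text
clock: 23.05
ee_pos: [0.4723, 0.1589, 0.1689]
tcp_rot: [3.142, -0.003, -0.0]
contact_force: [1.0, 0.3, -0.5]
width: 0.998
```

Run:
```python
from h import *
L=[(.4718,.1594,.025,0,.062),(.6504,-.0089,.031,.015,.078),(.6366,-.1231,.023,.015,.094)]
ov('side','b1.png',(140,150,340,320),L,CO)
ov('top','b1t.png',(140,130,350,290),L,CO)
print(ctrl.get_obs()['ee_pos'])
```

```text
[0.47206428 0.15913207 0.1689224 ]
```

View pics/b1.png

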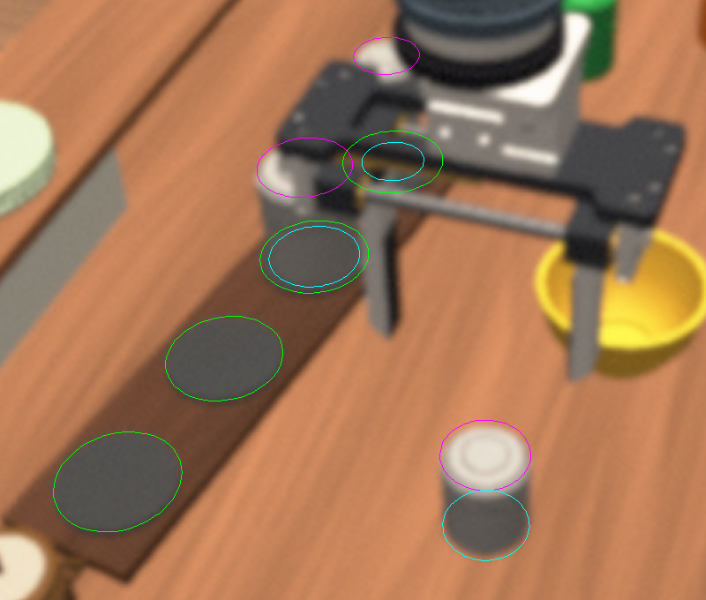

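View pics/b1t.png

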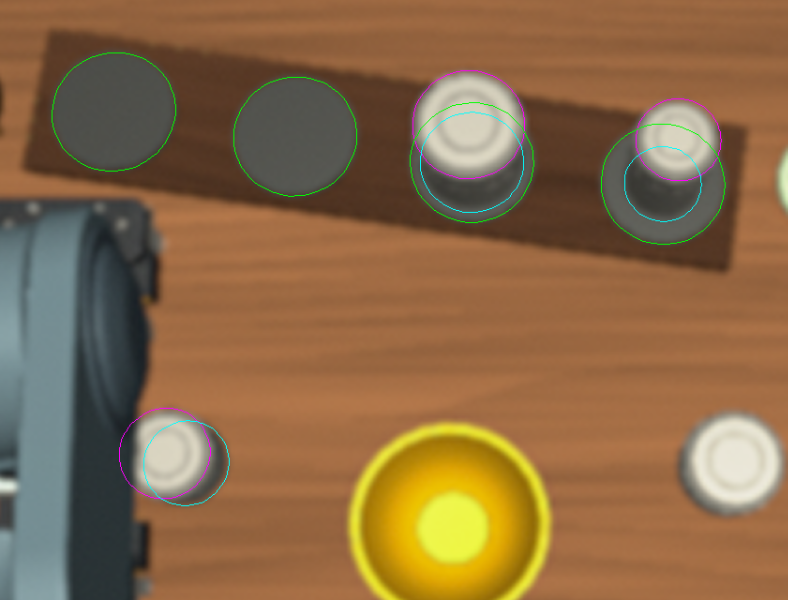

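C and D are both centred, and B is under the gripper as measured. I'll go down and grip B.

Call:
{"name": "move_arm", "arguments": {"increments": [{"gripper":0.094,"x":0,"y":0,"z":0.03,"turn":0},{"gripper":0.094,"x":0,"y":0,"z":0.035,"turn":0},{"gripper":0.094,"x":0,"y":0,"z":0.035,"turn":0},{"gripper":0.094,"x":0,"y":0,"z":0.024,"turn":0},{"gripper":0.094,"x":0,"y":0,"z":0.005,"turn":0}]}}

```text
clock: 23.78
ee_pos: [0.4707, 0.1592, 0.0384]
tcp_rot: [3.141, -0.002, -0.005]
contact_force: [0.4, 0.5, -0.1]
width: 0.998
```

Call:
{"name": "move_arm", "arguments": {"increments": [{"gripper":0.058,"x":0,"y":0,"z":0,"turn":0},{"gripper":0.058,"x":0,"y":0,"z":0,"turn":0},{"gripper":0.054,"x":0,"y":0,"z":0,"turn":0},{"gripper":0.051,"x":0,"y":0,"z":0,"turn":0},{"gripper":0.045,"x":0,"y":0,"z":0,"turn":0}]}}

```text
clock: 24.4
ee_pos: [0.4718, 0.1594, 0.0402]
tcp_rot: [-3.142, 0.002, 0.0]
contact_force: [-1.0, 0.7, 2.6]
width: 0.527
```

Call:
{"name": "move_arm", "arguments": {"increments": [{"gripper":0.034,"x":0,"y":0,"z":0,"turn":0},{"gripper":0.034,"x":0,"y":0,"z":0,"turn":0},{"gripper":0.034,"x":0,"y":0,"z":0,"turn":0},{"gripper":0.034,"x":0,"y":0,"z":0,"turn":0},{"gripper":0.034,"x":0,"y":0,"z":0,"turn":0}]}}

```text
clock: 25.02
ee_pos: [0.4719, 0.1594, 0.0402]
tcp_rot: [-3.142, 0.002, 0.001]
contact_force: [-2.5, -0.4, 5.5]
width: 0.527
```

B is gripped (49.5 mm). I'll carry it to coaster 3.

Call:
{"name": "move_arm", "arguments": {"increments": [{"gripper":0.034,"x":0,"y":0,"z":-0.015,"turn":0},{"gripper":0.034,"x":0,"y":0,"z":-0.03,"turn":0},{"gripper":0.034,"x":0,"y":0,"z":-0.03,"turn":0},{"gripper":0.034,"x":0,"y":0,"z":-0.025,"turn":0},{"gripper":0.034,"x":0.015,"y":0.002,"z":0,"turn":0}]}}

```text
clock: 25.65
ee_pos: [0.4882, 0.1576, 0.1421]
tcp_rot: [-3.141, 0.001, -0.008]
contact_force: [-0.1, 0.2, -3.3]
width: 0.53
```

Call:
{"name": "move_arm", "arguments": {"increments": [{"gripper":0.034,"x":0.036,"y":0.012,"z":0,"turn":0},{"gripper":0.034,"x":0.036,"y":0.012,"z":0,"turn":0},{"gripper":0.034,"x":0.036,"y":0.012,"z":0,"turn":0},{"gripper":0.034,"x":0.036,"y":0.012,"z":0,"turn":0},{"gripper":0.034,"x":0.036,"y":0.012,"z":0,"turn":0}]}}

```text
clock: 26.28
ee_pos: [0.6677, 0.0963, 0.1375]
tcp_rot: [-3.142, 0.002, 0.004]
contact_force: [0.1, 0.7, -3.3]
width: 0.528
```

Call:
{"name": "move_arm", "arguments": {"increments": [{"gripper":0.034,"x":0,"y":0,"z":0,"turn":0},{"gripper":0.034,"x":0,"y":0,"z":0,"turn":0},{"gripper":0.034,"x":0,"y":0,"z":0,"turn":0},{"gripper":0.034,"x":0,"y":0,"z":0.01,"turn":0},{"gripper":0.034,"x":0,"y":0,"z":0.01,"turn":0}]}}

```text
clock: 26.9
ee_pos: [0.6663, 0.0974, 0.1192]
tcp_rot: [3.142, -0.001, -0.0]
contact_force: [1.2, 0.4, -3.3]
width: 0.527
```

Call:
{"name": "move_arm", "arguments": {"increments": [{"gripper":0.034,"x":0,"y":0,"z":0.02,"turn":0},{"gripper":0.034,"x":0,"y":0,"z":0.02,"turn":0},{"gripper":0.034,"x":0,"y":0,"z":0.015,"turn":0},{"gripper":0.034,"x":0,"y":0,"z":0.004,"turn":0},{"gripper":0.034,"x":0,"y":0,"z":0.001,"turn":0}]}}

```text
clock: 27.52
ee_pos: [0.667, 0.0971, 0.0599]
tcp_rot: [3.142, -0.002, 0.0]
contact_force: [-1.0, -0.0, -3.6]
width: 0.526
```

Call:
{"name": "move_arm", "arguments": {"increments": [{"gripper":0.034,"x":0,"y":0,"z":0.001,"turn":0},{"gripper":0.034,"x":0,"y":0,"z":0.001,"turn":0},{"gripper":0.034,"x":0,"y":0,"z":0.001,"turn":0},{"gripper":0.034,"x":0,"y":0,"z":0.001,"turn":0},{"gripper":0.034,"x":0,"y":0,"z":0,"turn":0}]}}

```text
clock: 28.15
ee_pos: [0.6667, 0.0972, 0.0558]
tcp_rot: [-3.142, 0.002, 0.0]
contact_force: [-0.0, 0.2, -2.4]
width: 0.531
```

Call:
{"name": "move_arm", "arguments": {"increments": [{"gripper":0.034,"x":0,"y":0,"z":0.0005,"turn":0},{"gripper":0.034,"x":0,"y":0,"z":0.0005,"turn":0},{"gripper":0.034,"x":0,"y":0,"z":0,"turn":0},{"gripper":0.034,"x":0,"y":0,"z":0,"turn":0},{"gripper":0.034,"x":0,"y":0,"z":0,"turn":0}]}}

```text
clock: 28.78
ee_pos: [0.6669, 0.0972, 0.0553]
tcp_rot: [3.142, -0.002, 0.0]
contact_force: [-2.3, 0.2, 0.6]
width: 0.525
```

Call:
{"name": "move_arm", "arguments": {"increments": [{"gripper":0.034,"x":0,"y":0,"z":0.0005,"turn":0},{"gripper":0.034,"x":0,"y":0,"z":0,"turn":0},{"gripper":0.054,"x":0,"y":0,"z":0,"turn":0},{"gripper":0.065,"x":0,"y":0,"z":0,"turn":0},{"gripper":0.085,"x":0,"y":0,"z":0,"turn":0}]}}

```text
clock: 29.4
ee_pos: [0.667, 0.0971, 0.0544]
tcp_rot: [-3.142, 0.002, -0.001]
contact_force: [-0.3, -0.2, 0.0]
width: 0.749
```

Call:
{"name": "move_arm", "arguments": {"increments": [{"gripper":0.094,"x":0,"y":0,"z":0,"turn":0},{"gripper":0.094,"x":0,"y":0,"z":-0.02,"turn":0},{"gripper":0.094,"x":0,"y":0,"z":-0.03,"turn":0},{"gripper":0.094,"x":0,"y":0,"z":-0.035,"turn":0},{"gripper":0.094,"x":0,"y":0,"z":-0.03,"turn":0}]}}

```text
clock: 30.02
ee_pos: [0.6675, 0.0972, 0.1728]
tcp_rot: [3.142, -0.002, 0.005]
contact_force: [-0.2, -0.0, 0.1]
width: 1.002
```

Call:
{"name": "move_arm", "arguments": {"increments": [{"gripper":0.094,"x":-0.04,"y":0,"z":0,"turn":0},{"gripper":0.094,"x":-0.04,"y":0.02,"z":0,"turn":0},{"gripper":0.094,"x":-0.04,"y":0.035,"z":0,"turn":0},{"gripper":0.094,"x":-0.04,"y":0.04,"z":0,"turn":0},{"gripper":0.094,"x":-0.03,"y":0.04,"z":0,"turn":0}]}}

```text
clock: 30.65
ee_pos: [0.4757, -0.0385, 0.1709]
tcp_rot: [3.141, -0.0, 0.004]
contact_force: [0.1, -0.1, -0.2]
width: 1.001
```

Call:
{"name": "move_arm", "arguments": {"increments": [{"gripper":0.094,"x":-0.009,"y":0.04,"z":0,"turn":0},{"gripper":0.094,"x":0,"y":0.04,"z":0,"turn":0},{"gripper":0.094,"x":0,"y":0.04,"z":0,"turn":0},{"gripper":0.094,"x":0,"y":0,"z":0,"turn":0},{"gripper":0.094,"x":0,"y":0,"z":0,"turn":0}]}}

```text
clock: 31.28
ee_pos: [0.4677, -0.1573, 0.1702]
tcp_rot: [3.141, -0.002, 0.001]
contact_force: [-0.1, 0.2, -0.2]
width: 1.0
```

Run:
```python
from h import *
L=[(.4678,-.1584,.029,0,.046),(.6668,.0973,.025,.015,.062),(.6504,-.0089,.031,.015,.078),(.6366,-.1231,.023,.015,.094)]
ov('side','a1.png',(140,120,340,290),L,CO)
ov('top','a1t.png',(140,130,350,290),L,CO)
print(ctrl.get_obs()['ee_pos'])
```

```text
[ 0.46766305 -0.15665773  0.16979019]
```

View pics/a1.png

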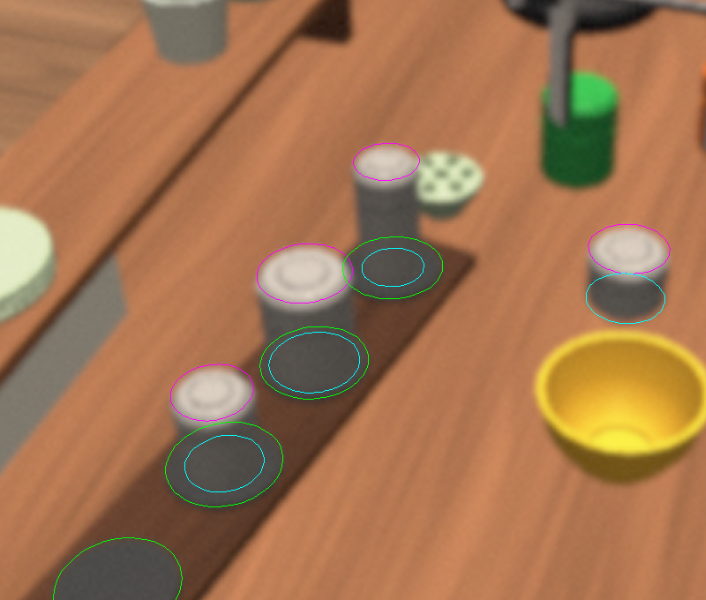

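View pics/a1t.png

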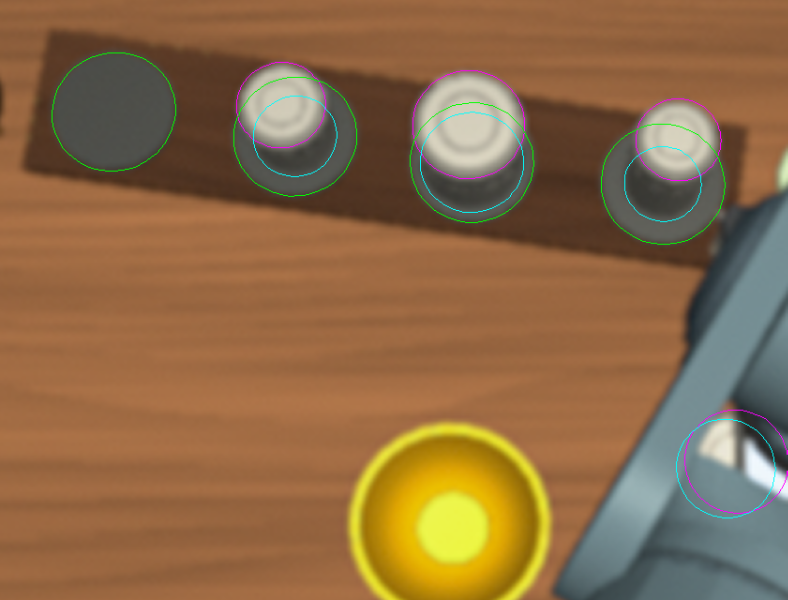

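B, C and D are centred in both views. I'll go down on A.

Call:
{"name": "move_arm", "arguments": {"increments": [{"gripper":0.094,"x":0,"y":0,"z":0.035,"turn":0},{"gripper":0.094,"x":0,"y":0,"z":0.035,"turn":0},{"gripper":0.094,"x":0,"y":0,"z":0.035,"turn":0},{"gripper":0.094,"x":0,"y":0,"z":0.022,"turn":0},{"gripper":0.094,"x":0,"y":0,"z":0.006,"turn":0}]}}

```text
clock: 32.0
ee_pos: [0.4667, -0.1561, 0.0352]
tcp_rot: [-3.14, -0.001, 0.004]
contact_force: [0.1, -0.7, -0.6]
width: 0.999
```

Call:
{"name": "move_arm", "arguments": {"increments": [{"gripper":0.066,"x":0,"y":0,"z":0,"turn":0},{"gripper":0.066,"x":0,"y":0,"z":0,"turn":0},{"gripper":0.062,"x":0,"y":0,"z":0,"turn":0},{"gripper":0.059,"x":0,"y":0,"z":0,"turn":0},{"gripper":0.054,"x":0,"y":0,"z":0,"turn":0}]}}

```text
clock: 32.62
ee_pos: [0.4673, -0.1577, 0.0368]
tcp_rot: [3.142, -0.001, -0.001]
contact_force: [-4.1, -1.0, 5.3]
width: 0.616
```

Call:
{"name": "move_arm", "arguments": {"increments": [{"gripper":0.042,"x":0,"y":0,"z":0,"turn":0},{"gripper":0.042,"x":0,"y":0,"z":0,"turn":0},{"gripper":0.042,"x":0,"y":0,"z":0,"turn":0},{"gripper":0.042,"x":0,"y":0,"z":0,"turn":0},{"gripper":0.042,"x":0,"y":0,"z":0,"turn":0}]}}

```text
clock: 33.25
ee_pos: [0.4673, -0.1577, 0.0368]
tcp_rot: [-3.142, 0.001, 0.001]
contact_force: [-4.1, -0.3, 6.1]
width: 0.617
```

A is gripped (58 mm). I'll carry it to coaster 4, with y first.

Call:
{"name": "move_arm", "arguments": {"increments": [{"gripper":0.042,"x":0,"y":0,"z":-0.015,"turn":0},{"gripper":0.042,"x":0,"y":0,"z":-0.03,"turn":0},{"gripper":0.042,"x":0,"y":0,"z":-0.035,"turn":0},{"gripper":0.042,"x":0,"y":0,"z":-0.03,"turn":0},{"gripper":0.042,"x":0,"y":-0.024,"z":0,"turn":0}]}}

```text
clock: 33.88
ee_pos: [0.4696, -0.1351, 0.15]
tcp_rot: [3.138, -0.005, 0.01]
contact_force: [-0.3, -0.1, -4.3]
width: 0.615
```

Call:
{"name": "move_arm", "arguments": {"increments": [{"gripper":0.042,"x":0,"y":-0.045,"z":0,"turn":0},{"gripper":0.042,"x":0,"y":-0.045,"z":0,"turn":0},{"gripper":0.042,"x":0,"y":-0.045,"z":0,"turn":0},{"gripper":0.042,"x":0,"y":-0.045,"z":0,"turn":0},{"gripper":0.042,"x":0.005,"y":-0.045,"z":0,"turn":0}]}}

```text
clock: 34.5
ee_pos: [0.4723, 0.093, 0.1467]
tcp_rot: [-3.141, 0.002, -0.001]
contact_force: [0.9, -1.2, -3.7]
width: 0.615
```

Call:
{"name": "move_arm", "arguments": {"increments": [{"gripper":0.042,"x":0.02,"y":-0.045,"z":0,"turn":0},{"gripper":0.042,"x":0.03,"y":-0.04,"z":0,"turn":0},{"gripper":0.042,"x":0.04,"y":-0.03,"z":0,"turn":0},{"gripper":0.042,"x":0.045,"y":0,"z":0,"turn":0},{"gripper":0.042,"x":0.045,"y":0,"z":0,"turn":0}]}}

```text
clock: 35.12
ee_pos: [0.6538, 0.207, 0.1463]
tcp_rot: [-3.141, -0.0, 0.001]
contact_force: [-0.5, -0.7, -3.2]
width: 0.615
```

Call:
{"name": "move_arm", "arguments": {"increments": [{"gripper":0.042,"x":0.03,"y":0,"z":0,"turn":0},{"gripper":0.042,"x":0,"y":0,"z":0,"turn":0},{"gripper":0.042,"x":0,"y":0,"z":0,"turn":0},{"gripper":0.042,"x":0,"y":0,"z":0,"turn":0},{"gripper":0.042,"x":0,"y":0,"z":0,"turn":0}]}}

```text
clock: 35.75
ee_pos: [0.6823, 0.2063, 0.1467]
tcp_rot: [-3.142, 0.001, 0.0]
contact_force: [-0.2, -0.3, -3.2]
width: 0.613
```

Call:
{"name": "move_arm", "arguments": {"increments": [{"gripper":0.042,"x":0,"y":0,"z":0.025,"turn":0},{"gripper":0.042,"x":0,"y":0,"z":0.025,"turn":0},{"gripper":0.042,"x":0,"y":0,"z":0.02,"turn":0},{"gripper":0.042,"x":0,"y":0,"z":0.015,"turn":0},{"gripper":0.042,"x":0,"y":0,"z":0.005,"turn":0}]}}

```text
clock: 36.38
ee_pos: [0.6824, 0.2061, 0.0553]
tcp_rot: [3.141, -0.002, -0.002]
contact_force: [-0.1, 0.1, -3.5]
width: 0.612
```

Call:
{"name": "move_arm", "arguments": {"increments": [{"gripper":0.042,"x":0,"y":0,"z":0.001,"turn":0},{"gripper":0.042,"x":0,"y":0,"z":0.001,"turn":0},{"gripper":0.042,"x":0,"y":0,"z":0.001,"turn":0},{"gripper":0.042,"x":0,"y":0,"z":0.001,"turn":0},{"gripper":0.042,"x":0,"y":0,"z":0,"turn":0}]}}

```text
clock: 37.0
ee_pos: [0.6829, 0.2061, 0.0525]
tcp_rot: [-3.142, 0.002, 0.0]
contact_force: [-0.3, 0.6, -3.3]
width: 0.615
```

Call:
{"name": "move_arm", "arguments": {"increments": [{"gripper":0.042,"x":0,"y":0,"z":0.0005,"turn":0},{"gripper":0.042,"x":0,"y":0,"z":0.0005,"turn":0},{"gripper":0.042,"x":0,"y":0,"z":0,"turn":0},{"gripper":0.042,"x":0,"y":0,"z":0,"turn":0},{"gripper":0.042,"x":0,"y":0,"z":0,"turn":0}]}}

```text
clock: 37.62
ee_pos: [0.683, 0.2061, 0.0519]
tcp_rot: [-3.142, 0.002, -0.0]
contact_force: [-2.1, -0.3, 1.5]
width: 0.612
```

It's seated. I'll release, go up and back away.

Call:
{"name": "move_arm", "arguments": {"increments": [{"gripper":0.042,"x":0,"y":0,"z":0.0005,"turn":0},{"gripper":0.042,"x":0,"y":0,"z":0,"turn":0},{"gripper":0.062,"x":0,"y":0,"z":0,"turn":0},{"gripper":0.075,"x":0,"y":0,"z":0,"turn":0},{"gripper":0.094,"x":0,"y":0,"z":0,"turn":0}]}}

```text
clock: 38.25
ee_pos: [0.6831, 0.2061, 0.0508]
tcp_rot: [-3.141, 0.002, -0.001]
contact_force: [0.6, -0.3, 0.3]
width: 0.838
```

Call:
{"name": "move_arm", "arguments": {"increments": [{"gripper":0.094,"x":0,"y":0,"z":0,"turn":0},{"gripper":0.094,"x":0,"y":0,"z":-0.02,"turn":0},{"gripper":0.094,"x":0,"y":0,"z":-0.035,"turn":0},{"gripper":0.094,"x":0,"y":0,"z":-0.04,"turn":0},{"gripper":0.094,"x":0,"y":0,"z":-0.04,"turn":0}]}}

```text
clock: 38.88
ee_pos: [0.6832, 0.2062, 0.1891]
tcp_rot: [-3.141, 0.002, -0.003]
contact_force: [-0.5, -0.2, -0.3]
width: 1.0
```

Call:
{"name": "move_arm", "arguments": {"increments": [{"gripper":0.094,"x":-0.045,"y":0,"z":-0.01,"turn":0},{"gripper":0.094,"x":-0.05,"y":0,"z":0,"turn":0},{"gripper":0.094,"x":-0.05,"y":0,"z":0,"turn":0},{"gripper":0.094,"x":-0.05,"y":0,"z":0,"turn":0},{"gripper":0.094,"x":-0.02,"y":0,"z":0,"turn":0}]}}

```text
clock: 39.5
ee_pos: [0.466, 0.2066, 0.1973]
tcp_rot: [-3.141, 0.0, -0.002]
contact_force: [0.4, -1.1, -0.2]
width: 0.999
```

Call:
{"name": "move_arm", "arguments": {"increments": [{"gripper":0.094,"x":0,"y":0,"z":0,"turn":0},{"gripper":0.094,"x":0,"y":0,"z":0,"turn":0},{"gripper":0.094,"x":0,"y":0,"z":0,"turn":0},{"gripper":0.094,"x":0,"y":0,"z":0,"turn":0},{"gripper":0.094,"x":0,"y":0,"z":0,"turn":0}]}}

```text
clock: 40.12
ee_pos: [0.4682, 0.2063, 0.1958]
tcp_rot: [3.142, -0.002, -0.001]
contact_force: [0.1, 0.3, -0.7]
width: 0.997
```

Run:
```python
from h import *
L=[(.6823,.2066,.029,.015,.046),(.6668,.0973,.025,.015,.062),(.6504,-.0089,.031,.015,.078),(.6366,-.1231,.023,.015,.094)]
ov('side','f1.png',(110,130,340,340),L,CO)
ov('top','f1t.png',(100,130,370,300),L,CO)
print(ctrl.get_obs()['ee_pos'])
```

```text
[0.4680399  0.20633555 0.19583207]
```

View pics/f1.png

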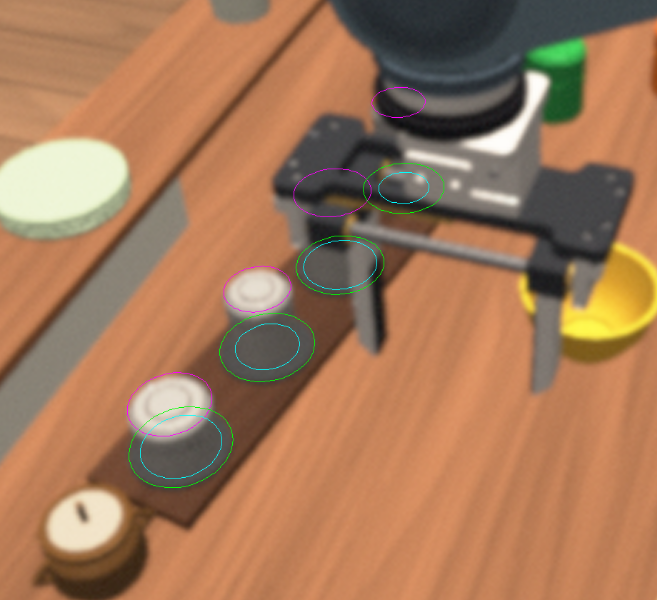

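View pics/f1t.png

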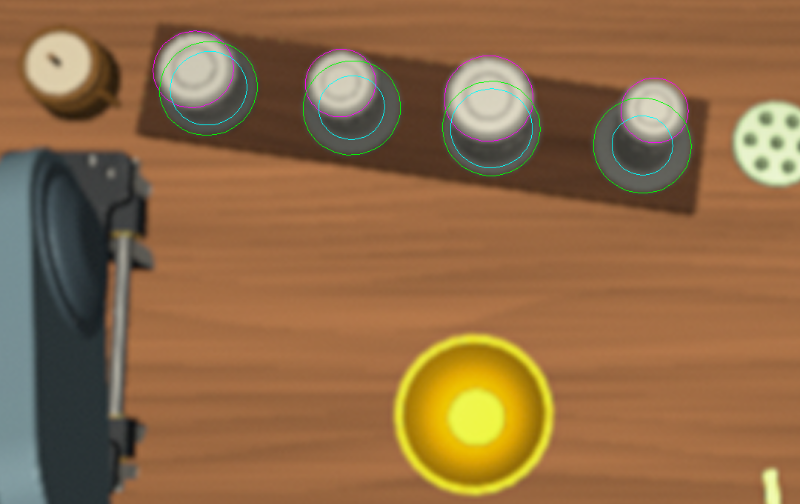

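All four lids match their targets: top crop (195,68), (341,83), (489,98) and (653,110). The incense holder and bowl haven't moved, and the arm is clear.

```bash
python3 -c "
from plant import ctrl
print(ctrl.sign_off())"
```

```text
the job is handed in; nothing more can be done
None
```

All four caddies are standing on their coasters in height order, and I handed the job in at about 40 s of the 102 s allowed. The incense holder stands at the robot's left end of the board, next to coaster 4. From there the order is lowest on coaster 4, second lowest on 3, second tallest on 2 and tallest on 1.

- **Placing:** I set each caddy down slowly until the wrist felt contact (at most about 5.5 N), then released it and lifted the gripper clear.
- **Last checks:** In the final top view, all four lids matched the outlines drawn at the coaster centres to about 2 mm. The side view agreed, but in the final one the arm hid the two tallest caddies. Those two had matched there earlier, with the tallest about one pixel (2–3 mm) off.
- **Other objects:** The incense holder and the yellow bowl looked unmoved in the pictures. The gripper was open and clear of everything at hand-in.
- **Verdict:** None of my checks failed or clearly disagreed, but the hand-in gives no verdict, so I can't confirm the judged result.

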